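# Clear the balance pan and hold its recessed zero button

## Robot

A 6-joint arm with a two-finger parallel gripper is mounted at the origin on the work surface. World frame = base frame: x ahead of the robot, y to its left, z up, the work surface at z = 0. Lengths are in m, angles in rad, forces in N, time in s.
With the tool pointing down it reaches from about 0.325 to 0.85 m from the base axis. Payload 4.4 kg.
Tool frame: the origin (TCP) lies midway between the tips of the shut fingers; the grasp point (between the pads) lies 19 mm behind it; z points along the fingers, y is the direction in which the jaws open and shut (so a half turn about z gives the same grasp; the last joint's range is limited). The gripper opens to 94 mm and grips with 3 to 60 N. Pads are 16 mm wide; open, the fingers measure 119 mm over their backs; the gripper's body (75 mm by 177 mm) begins 78 mm behind the grasp point.
Start: joints at [1.073, 0.207, 1.542, -0, 1.393, -0.15], TCP at [0.195, 0.541, 0.176] pointing down, gripper open.
Joint ranges: [-2.73, 2.73], [-0.86, 2.22], [0.23, 2.46], [-1.11, 4.25], [0.08, 2.63], [-2.82, 2.82]. Speed limits (rad/s): [2.79, 2.79, 3.14, 3.14, 3.14, 3.14].

## Interface

Orientations are given as a unit quaternion [x, y, z, w].
In Python, from rig import manip gives the robot as it stands. The module is installed in compiled form; this text tells all that it offers. Calls block until the motion is done:
- manip.move_ptp(position, orientation): joint-space move of the TCP to a pose.
- manip.line_to(position, rot=None, v=0.15, guard=None): straight line of the TCP; rot=None keeps the orientation; v is the mean speed in m/s. With guard (N) it stops when the force on the tool has changed by that much, and returns True; else False.
- manip.goto_joints(angles): joint-space move.
- manip.grip(opening, squeeze=None): finger opening in m; squeeze is the grip in N (None keeps the last); returns when the fingers have stopped.
- manip.pause(seconds).
- manip.inverse_kinematics(position, orientation): joint angles nearest the present ones, or None.
- manip.get_image(name): name is "scene" or "top"; returns the picture (420x560x3 uint8, red, green, blue); there is no depth.
- manip.camera_model(name): a dict with "camera_matrix" (3x3 intrinsics, pixels), "dist" ([k1, k2, p1, p2, k3] as OpenCV has them; the pictures are not rectified), "cam_to_world" (4x4, takes a point from camera to world coordinates). Camera axes: x right, y down, z forward; pixel columns grow to the right and rows downward; lengths in m; the calibration is good to about 2 mm. A picture is of the moment at which its call begins. camera_model takes no time and is no camera call.
A pose or a line that the arm cannot do raises manip.Unreachable and nothing moves.
- manip.sign_off(): hands the job in, once; it reports no verdict.
Readings, each from a call of its own:
- manip.read_clock(): time.
- manip.read_joints(): joint angles.
- manip.read_qvel(): joint speeds.
- manip.read_joint_efforts(): joint torques, N m.
- manip.read_eef_pos(): TCP position.
- manip.read_ee_rot(): TCP orientation.
- manip.read_contact_force(): force on the tool from outside, world axes, zero at the start.
- manip.read_ft_torque(): the same for the moment, N m.
- manip.read_width(): finger opening in m.
Only numpy, scipy, OpenCV 4.12 (cv2) and the standard library are available. Lean on these libraries where they do the work, as an engineer would, in place of code of your own. Each camera call takes 0.05 s, during which the arm holds its last target.

## Task

The bench balance has to be zeroed with an empty pan: take the yellow weight off the pan and lower it, without dropping it, upright into its own yellow slot of the weight rack and let go of it. Then take the stylus out of its wooden stand, reach its steel tip through the round hole in the balance's control deck, press the recessed orange button all the way down and finish while still gripping the stylus and holding the button down. Leave the other weights, the photo scale, lens, brush and jar where they are, and do not press the button before the yellow weight is in its slot.

Things in the scene. Friction and masses are not known exactly. Their poses are not given: they have to be found in the camera images.
- balance: Low bench balance, light shell, 240 (its x) x 180 (its y) x 44 mm, fixed to the table, in a varying place and turned up to about 17 degrees. Origin: centre of its underside; its controls are on its -x side (towards the robot), the pan on its +x side. Control deck is level, top 42 mm above the table, with a display at its +y half and a grey half with the button hole at its -y half.
- pan_center (a point): Centre of the top face of the round steel weighing pan (diameter 124 mm, 54 mm above the table). The pan does not give.
- button_hole (a point): Centre of the mouth of the vertical round hole (diameter 14 mm) in the grey part of the control deck, framed by a white square outline, at the deck's top face, 42 mm above the table; in the balance's frame at x -85, y -45 mm. z points up. The hole is 20 mm deep and the orange button stands at its bottom.
- zero_button_top (a point): Centre of the top of the orange push button (diameter 12 mm) down in the hole, 12 mm below the deck's top face when not pressed (30 mm above the table). It moves straight down.
- zero_button (a joint): How far the orange button is pressed: 0 m up, 0.005 m fully down at a hard stop. It springs back; it starts to move at about 1 N and needs about 5 N to be fully down.
- weight_yellow: The yellow-marked weight, about 0.2 kg (varies), round: steel body 28 mm in diameter and 46 mm tall with a yellow band, above it a yellow knob 22 mm in diameter up to 60 mm. Starts standing on the pan, anywhere up to about 25 mm from its centre. Origin: centre of its underside, z up along its axis.
- slot_yellow: The yellow slot block, 60 x 60 x 28 mm, fixed on the rack, with a round hole in its top (diameter 32 mm, 16 mm deep, its floor 12 mm above the block's underside). Origin: centre of its underside, 12 mm above the table; its top is 40 mm above the table. The three blocks stand in a row 85 mm apart on the wooden rack tray to the robot's left (row roughly along world x); which colour is where varies.
- slot_yellow_floor (a point): Centre of the floor of the yellow slot, 24 mm above the table; z up. The yellow weight's underside rests here when home.
- slot_blue: The blue slot block, same size; holds the blue weight.
- slot_red: The red slot block, same size, empty: not for the yellow weight.
- weight_blue: Blue-marked weight, same shape and size as the yellow one, in the blue slot. Leave it. Origin: centre of its underside.
- weight_red: Red-marked weight, same shape, standing on the table to the right and behind the stylus stand. Leave it. Origin: centre of its underside.
- stand: Wooden stylus stand, 56 x 56 x 50 mm, fixed to the table at the robot's right. Origin: centre of its underside. A vertical hole (diameter 11 mm, 48 mm deep) in its top holds the stylus.
- stylus: Stylus, 140 mm long, 40 g, standing upright in the stand, tip down. Its steel shaft (diameter 8 mm) is 46 mm long from the tip; above it a teal round handle, 16 mm in diameter and 94 mm long, whose shoulder rests on the stand's top, so its tip hangs 4 mm above the table and its top is at 144 mm. It can sit up to 1.5 mm off the centre of the stand's hole. Origin: at the tip; z points up along its axis to the handle.
- stylus_tip (a point): The stylus's tip, at its origin.
- photo_scale: White photo scale, flat 110 x 20 x 6 mm, on the table to the right of the stylus stand. Leave it.
- find_brush: Brush lying on the table at the near right. Leave it.
- label_jar: Jar, 60 mm in diameter, 80 mm tall, at the left. Leave it.
- lens: Black camera lens, 60 mm in diameter, 55 mm tall, standing at the right. Leave it.
Not all that is in view belongs to the job. Leave any turquoise look-alike of the weight_yellow alone. Of the things that look like the stylus, take the one that is farthest from the robot's base at the start.

How it is judged:
By the outcome, as a careful person would: the job done as asked, in the order asked, and still so for the second after the job is handed in, while the arm keeps its last pose, push and grip.
It also fails if it takes over 61 s, if anything falls off the work surface, if the arm or the gripper's body presses on something with over 40 N, if the wrist force passes 120 N, or if a joint passes its speed limit or range.

## Working session

There is one attempt and no reset: what is moved stays moved. The work goes in short steps, each a Python script; the robot and the scene stay as the last script left them, time stands still between calls to the robot, and variables do not carry over. Pictures are saved under pics/ and viewed, and the job is handed in when it is done.

```bash
mkdir -p pics; python3 - <<'E'
from rig import manip
import cv2,numpy as np
for n in("scene","top"):
    im=manip.get_image(n); cv2.imwrite(f"pics/{n}0.png",im[:,:,::-1])
    m=manip.camera_model(n); print(n,np.round(m["camera_matrix"],1).tolist(),m["dist"],np.round(m["cam_to_world"],4).tolist())
print(manip.read_clock(),manip.read_ee_rot(),manip.read_width())
E
```

```text
scene [[457.3, 0.0, 286.2], [0.0, 457.3, 209.3], [0.0, 0.0, 1.0]] [0.00531426 0.         0.         0.         0.        ] [[0.2725, 0.5028, -0.8203, 1.529], [0.9622, -0.1456, 0.2303, -0.311], [-0.0036, -0.852, -0.5235, 0.7294], [0.0, 0.0, 0.0, 1.0]]
top [[493.4, 0.0, 279.4], [0.0, 493.4, 210.5], [0.0, 0.0, 1.0]] [-0.16445115  0.          0.          0.          0.        ] [[-0.023, -0.9853, 0.1691, 0.2836], [-0.9997, 0.0224, -0.005, -0.0229], [0.0012, -0.1692, -0.9856, 1.4508], [0.0, 0.0, 0.0, 1.0]]
0.1 [ 1.72525888e-01  9.85004459e-01 -9.64390002e-04 -3.21581598e-04] 0.09389718772514809
```

View pics/scene0.png

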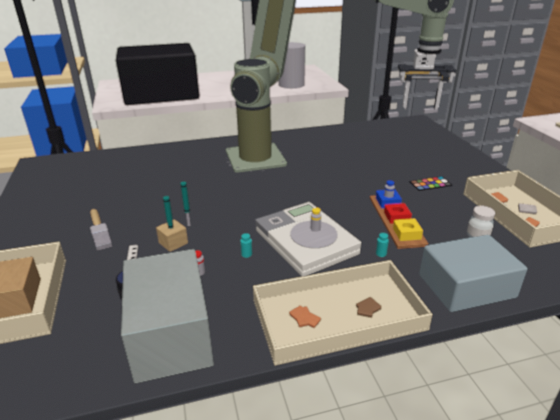

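View pics/top0.png

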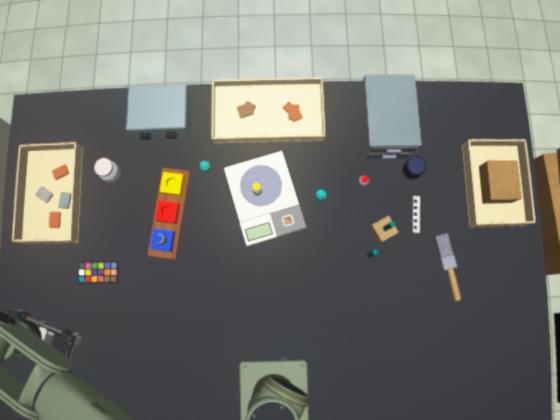

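```bash
cat > h.py <<'E'
import cv2,numpy as np
from rig import manip
def crop(src,x0,y0,w,h,s,out):
    im=cv2.imread(src)[y0:y0+h,x0:x0+w]
    im=cv2.resize(im,None,fx=s,fy=s,interpolation=cv2.INTER_CUBIC)
    st=10
    for k in range((x0+st-1)//st*st,x0+w,st):
        cv2.line(im,(int((k-x0+.5)*s),0),(int((k-x0+.5)*s),8 if k%50 else 16),(0,255,0),1); cv2.putText(im,str(k),(int((k-x0+.5)*s)-10,20),0,.35,(0,255,0),1)
    for k in range((y0+st-1)//st*st,y0+h,st):
        cv2.line(im,(0,int((k-y0+.5)*s)),(8,int((k-y0+.5)*s)),(0,255,0),1); cv2.putText(im,str(k),(10,int((k-y0+.5)*s)+4),0,.35,(0,255,0),1)
    cv2.imwrite(out,im)
def ray(n,u,v):
    m=manip.camera_model(n)
    p=cv2.undistortPoints(np.array([[[u,v]]],float),np.array(m["camera_matrix"]),np.array(m["dist"]))[0,0]
    T=np.array(m["cam_to_world"]); return T[:3,3],T[:3,:3]@np.array([p[0],p[1],1])
def at_z(n,u,v,z):
    o,d=ray(n,u,v); return o+d*(z-o[2])/d[2]
def proj(n,P):
    m=manip.camera_model(n); T=np.linalg.inv(np.array(m["cam_to_world"]))
    P=np.atleast_2d(np.array(P,float))
    return cv2.projectPoints(P,cv2.Rodrigues(T[:3,:3])[0],T[:3,3],np.array(m["camera_matrix"]),np.array(m["dist"]))[0][:,0]
E
python3 - <<'E'
from h import *
crop("pics/top0.png",340,160,100,110,6,"pics/t_sty.png")
crop("pics/top0.png",215,145,100,105,6,"pics/t_bal.png")
crop("pics/top0.png",135,160,80,105,6,"pics/t_rack.png")
crop("pics/scene0.png",140,170,80,110,6,"pics/s_sty.png")
E
```

```text
(no output)
```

View pics/t_sty.png

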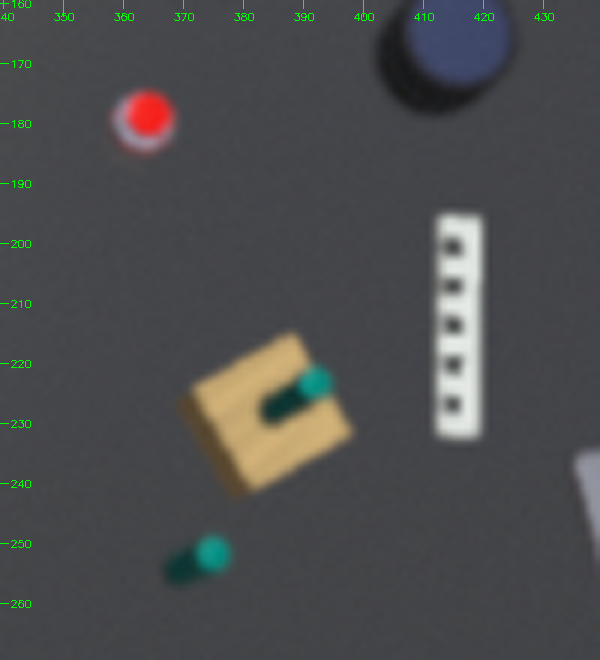

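View pics/t_bal.png

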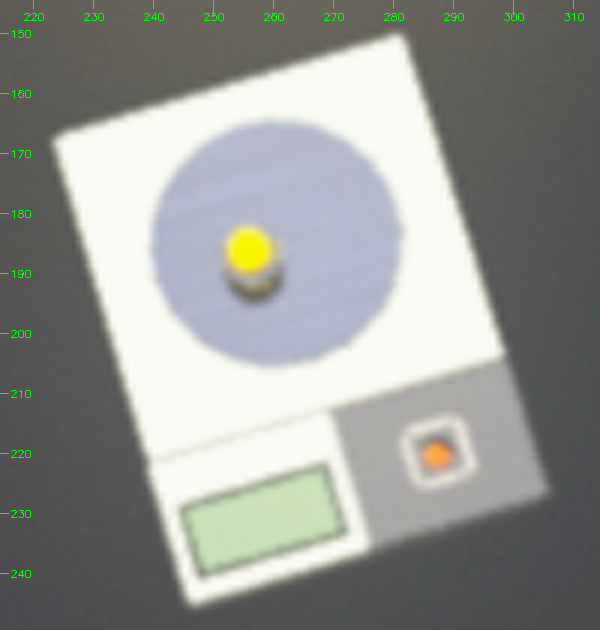

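View pics/t_rack.png

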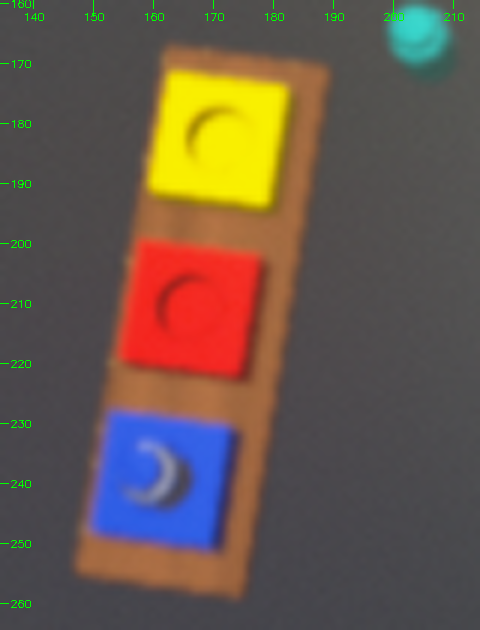

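View pics/s_sty.png

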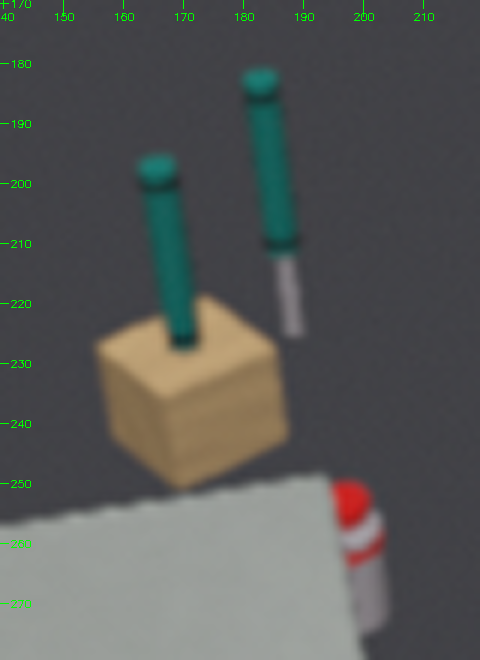

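```bash
python3 - <<'E'
from h import *
crop("pics/scene0.png",250,195,115,80,6,"pics/s_bal.png")
crop("pics/scene0.png",365,175,70,75,7,"pics/s_rack.png")
for n,u,v,z in [("top",223.2,167.3,.044),("top",281.7,150,.044),("top",306,226.5,.042),("top",246.2,245.5,.042),("top",260.75,184.9,.054),("top",287.8,219.8,.042),("top",256.2,186.2,.114)]:
    print(n,u,v,np.round(at_z(n,u,v,z),4))
# rack blocks top-centres corners
for c in [[(168,71),(291,84),(271,208),(147,193)],[(137,240),(263,255),(242,380),(117,362)],[(107,408),(237,427),(218,550),(88,535)]]:
    P=np.array([at_z("top",135+x/6-.5,160+y/6-.5,.04) for x,y in c]); print(np.round(P[:,:2],4).tolist(),np.round(P.mean(0),4))
print("stand corners",[np.round(at_z("top",340+x/6-.5,160+y/6-.5,.05),4)[:2].tolist() for x,y in [(293,333),(353,432),(252,491),(192,388)]])
print("stylus top", at_z("top",340+316/6-.5,160+382/6-.5,.144),at_z("scene",140+157/6-.5,170+166/6-.5,.144))
print("decoy top", at_z("top",340+213/6-.5,160+553/6-.5,.144),at_z("scene",140+261/6-.5,170+81/6-.5,.144))
print("decoy tip", at_z("scene",140+292/6-.5,170+334/6-.5,.0))
print("stylus/handle base", at_z("scene",140+184/6-.5,170+342/6-.5,.05))
E
```

```text
top 223.2 167.3 [0.658  0.1325 0.044 ]
top 281.7 150 [ 0.7067 -0.0411  0.044 ]
top 306 226.5 [ 0.4769 -0.1057  0.042 ]
top 246.2 245.5 [0.4258 0.0674 0.042 ]
top 260.75 184.9 [0.5999 0.0223 0.054 ]
top 287.8 219.8 [ 0.4976 -0.0537  0.042 ]
top 256.2 186.2 [0.5829 0.033  0.114 ]
[[0.6517, 0.3145], [0.6433, 0.2526], [0.5811, 0.2617], [0.5902, 0.3236]] [0.6166 0.2881 0.04  ]
[[0.5668, 0.3281], [0.5578, 0.2653], [0.4963, 0.2749], [0.5064, 0.3369]] [0.5318 0.3013 0.04  ]
[[0.4839, 0.3415], [0.4733, 0.2771], [0.4138, 0.2859], [0.4221, 0.3498]] [0.4483 0.3136 0.04  ]
stand corners [[0.5036, -0.3456], [0.4547, -0.3722], [0.4275, -0.3212], [0.478, -0.2947]]
stylus top [ 0.46628766 -0.33315468  0.144     ] [ 0.46874284 -0.3335574   0.144     ]
decoy top [ 0.39063476 -0.2821398   0.144     ] [ 0.40347997 -0.28420433  0.144     ]
decoy tip [ 0.39145073 -0.28575073  0.        ]
stylus/handle base [ 0.46256818 -0.33445075  0.05      ]
```

View pics/s_bal.png

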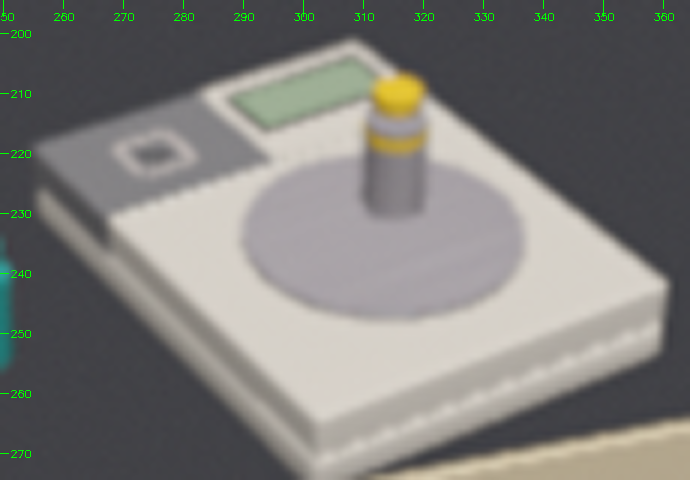

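View pics/s_rack.png

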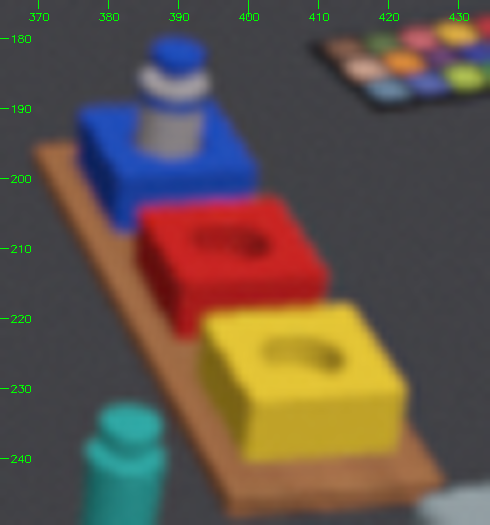

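```bash
python3 - <<'E'
from h import *
c=[(202,320),(353,302),(409,384),(253,404)]
P=np.array([at_z("scene",365+x/7-.5,175+y/7-.5,.04) for x,y in c]); print("slot scene",np.round(P[:,:2],4).tolist(),P.mean(0))
for nm,x,y,z in [("hole",155,153,.042),("bal nearright",38,148,.042),("bal farleft",668,281,.044),("bal farright",317,422,.044),("bal nearleft",356,40,.042),("knobtop",399,90,.114),("wbase",394,205,.054),("pan",383,237,.054)]:
    print(nm,np.round(at_z("scene",250+x/6-.5,195+y/6-.5,z),4))
for x,y in [(169,386),(97,345),(205,295),(280,347)]: print("stand",np.round(at_z("scene",140+x/6-.5,170+y/6-.5,.05),4))
print("hole via top",at_z("top",340+270/6-.5,160+410/6-.5,.05))
E
```

```text
slot scene [[0.5866, 0.2615], [0.5914, 0.3253], [0.6495, 0.3166], [0.6452, 0.2529]] [0.61817338 0.28907411 0.04      ]
hole [ 0.4978 -0.0528  0.042 ]
bal nearright [ 0.4787 -0.1037  0.042 ]
bal farleft [0.6594 0.1319 0.044 ]
bal farright [ 0.7096 -0.0414  0.044 ]
bal nearleft [0.4262 0.0683 0.042 ]
knobtop [0.5869 0.0331 0.114 ]
wbase [0.5858 0.0331 0.054 ]
pan [0.6079 0.0205 0.054 ]
stand [ 0.496 -0.343  0.05 ]
stand [ 0.4542 -0.3719  0.05  ]
stand [ 0.4256 -0.3227  0.05  ]
stand [ 0.4785 -0.2936  0.05  ]
hole via top [ 0.46639026 -0.33215113  0.05      ]
```

```bash
cat >> h.py <<'E'
def dq(deg):  # tool down, jaw axis at deg from world x
    a=np.radians(deg+90)/2; return np.array([np.cos(a),np.sin(a),0,0])
def shot(tag):
    for n in("scene","top"): cv2.imwrite(f"pics/{n}{tag}.png",manip.get_image(n)[:,:,::-1])
def st(): print(round(manip.read_clock(),2),np.round(manip.read_eef_pos(),4),np.round(manip.read_contact_force(),2),round(manip.read_width(),4))
E
python3 - <<'E'
from h import *
w=[.585,.033]
print(manip.inverse_kinematics([*w,.2],dq(90)),manip.inverse_kinematics([*w,.2],dq(0)))
manip.move_ptp([*w,.19],dq(90)); st()
manip.grip(.06,5)
manip.line_to([*w,.077],v=.12,guard=8); st()
manip.grip(.0,4); st()
manip.grip(.05); 
manip.move_ptp([*w,.077],dq(0)); st()
manip.grip(.0,4); st()
manip.grip(.0,25); st()
shot(1)
for n in("scene","top"):
    p=proj(n,[*w,.09])[0].astype(int); crop(f"pics/{n}1.png",p[0]-50,p[1]-40,100,80,6,f"pics/{n}1c.png")
E
```

```text
[-9.13019233e-02  2.11827537e-01  1.48446821e+00 -4.44089210e-16
  1.44529691e+00 -1.66209825e+00] [-9.13019233e-02  2.11827537e-01  1.48446821e+00 -4.44089210e-16
  1.44529691e+00 -9.13019233e-02]
2.38 [0.5849 0.0339 0.19  ] [-0.41 -0.44  0.67] 0.0939
4.17 [0.5859 0.0329 0.078 ] [-0.31 -0.09  0.66] 0.06
4.85 [0.5851 0.0332 0.0771] [0.22 0.77 0.15] 0.0218
6.88 [0.585 0.033 0.077] [-0.3  -0.16 -0.57] 0.0495
7.43 [0.5849 0.033  0.077 ] [-0.22  0.05  0.34] 0.0214
7.65 [0.5849 0.033  0.077 ] [-0.72 -0.64  0.69] 0.0211
```

View pics/scene1c.png

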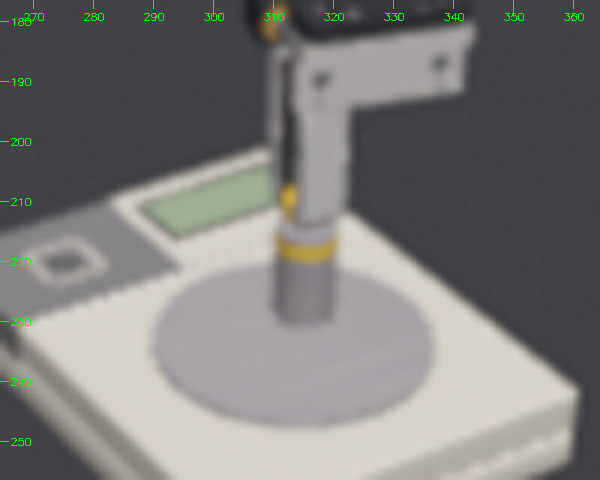

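```bash
python3 - <<'E'
from h import *
w=[.585,.033]
for z in(.054,.077,.096,.1,.114): print(z,proj("scene",[*w,z]))
E
```

```text
0.054 [[315.05169373 228.51240655]]
0.077 [[315.31039808 221.20702096]]
0.096 [[315.52813456 215.06025557]]
0.1 [[315.57444747 213.75303504]]
0.114 [[315.73786204 209.14110126]]
```

View pics/top1c.png

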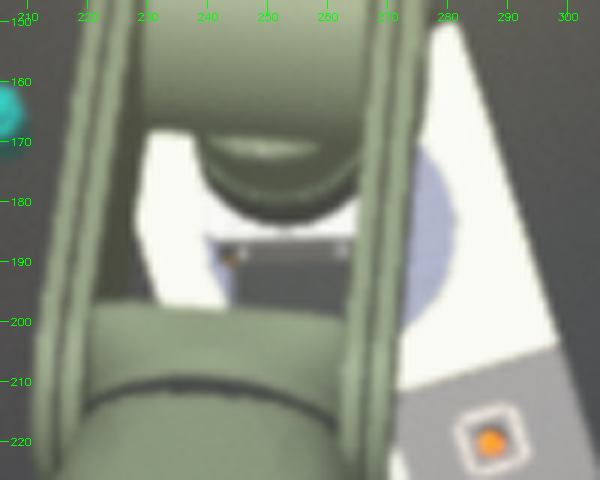

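View pics/scene1.png

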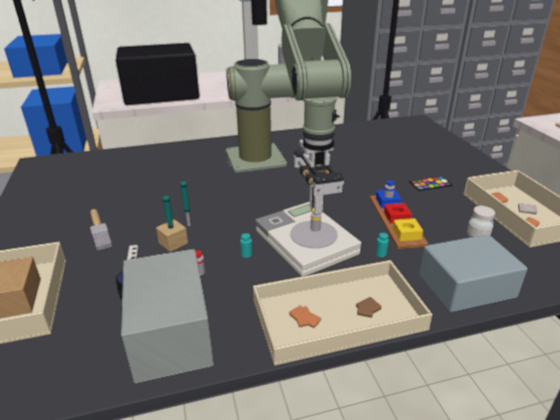

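```bash
python3 - <<'E'
from h import *
manip.line_to([.585,.033,.117],v=.1); st()
im=manip.get_image("scene"); cv2.imwrite("pics/scene2.png",im[:,:,::-1]); crop("pics/scene2.png",265,170,100,75,6,"pics/scene2c.png")
E
```

```text
8.3 [0.5849 0.033  0.117 ] [-0.9   0.51 -3.19] 0.0208
```

View pics/scene2c.png

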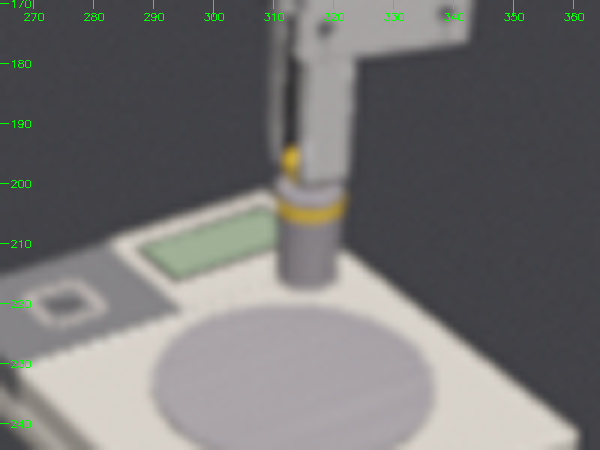

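```bash
python3 - <<'E'
from h import *
s=[.6174,.2886]
manip.line_to([.585,.033,.14],v=.15)
manip.move_ptp([*s,.14],dq(0))
manip.line_to([*s,.078],v=.15,guard=6); st()   # bottom .055
shot(3); crop("pics/scene3.png",360,170,80,80,7,"pics/scene3c.png"); crop("pics/top3.png",140,140,80,80,7,"pics/top3c.png")
E
```

```text
10.22 [0.6179 0.2878 0.0783] [ 0.38  0.16 -1.07] 0.0209
```

View pics/scene3c.png

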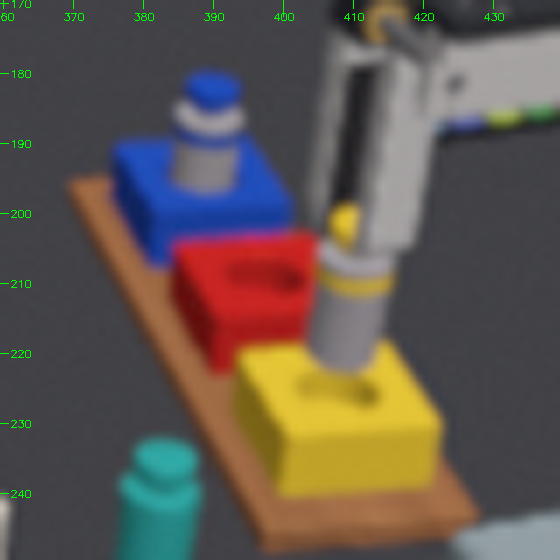

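View pics/top3c.png

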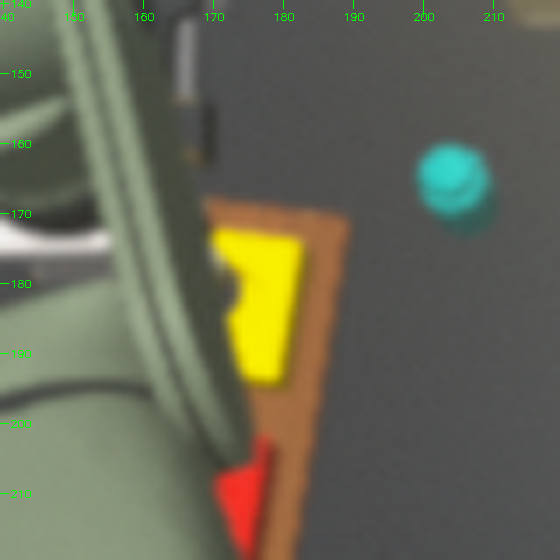

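```bash
python3 - <<'E'
from h import *
print(np.round(manip.read_eef_pos(),4),manip.read_joints().round(3) if hasattr(manip.read_joints(),'round') else manip.read_joints())
s=[.6174,.2886]
for z in(.04,.055,.101):
    p=proj("scene",[*s,z])[0]; print(z,(p-[360,170]+.5)*7)
    p=proj("top",[*s,z])[0]; print(z,(p-[140,140]+.5)*7)
E
```

```text
[0.619  0.2886 0.08  ] [ 0.31   0.51   1.341 -0.     1.288  0.31 ]
0.04 [336.9702253  385.75967972]
0.04 [219.41845828 300.01269513]
0.055 [342.21919437 353.40401831]
0.055 [211.77164484 291.94486536]
0.101 [358.74558585 251.57098806]
0.101 [187.34529771 266.1586931 ]
```

```bash
python3 - <<'E'
from h import *
s=[.6174,.2886]
st()
for z in (.062,.055,.0475):
    g=manip.line_to([*s,z],v=.05,guard=5); print(g); st()
    if g: break
E
```

```text
10.32 [0.619  0.2886 0.08  ] [ 0.06 -0.07 -1.19] 0.0208
False
10.79 [0.6169 0.2885 0.0613] [-0.49 -0.06 -1.68] 0.021
False
11.08 [0.6169 0.2885 0.0543] [-0.63 -0.64 -1.64] 0.0209
False
11.38 [0.617  0.2885 0.047 ] [ 0.29 -0.86 -1.92] 0.0211
```

```bash
python3 - <<'E'
from h import *
s=[.6174,.2886]
for z in (.0465,.0455,.0445):
    g=manip.line_to([*s,z],v=.02,guard=4); manip.pause(.1); print(g); st()
    if g or manip.read_contact_force()[2]>1: break
im=manip.get_image("scene"); cv2.imwrite("pics/scene4.png",im[:,:,::-1]); crop("pics/scene4.png",360,170,80,80,7,"pics/scene4c.png")
E
```

```text
False
11.73 [0.6175 0.2887 0.0468] [-0.83  0.59  0.18] 0.0208
False
12.08 [0.6179 0.2888 0.0467] [-2.01 -0.53  6.  ] 0.021
```

View pics/scene4c.png

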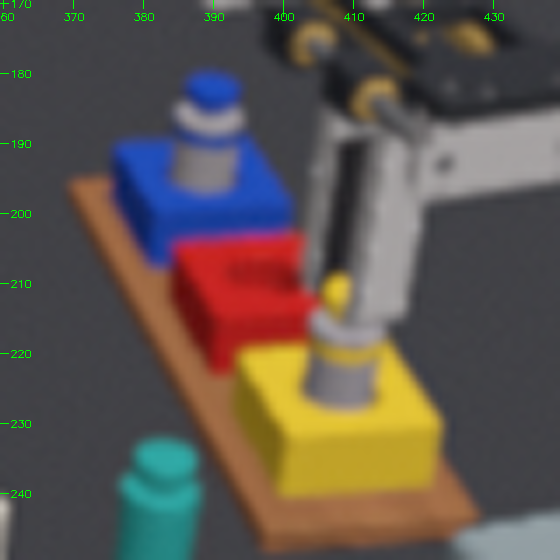

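```bash
python3 - <<'E'
from h import *
s=[.6174,.2886]; y=[.4665,-.3333]
manip.line_to([*s,.047],v=.02); manip.pause(.1); st()
manip.grip(.028); manip.grip(.05); st()
manip.line_to([*s,.14],v=.15); st()
manip.move_ptp([*y,.18],dq(0)); st()
shot(5)
crop("pics/scene5.png",365,165,80,80,7,"pics/scene5c.png"); crop("pics/top5.png",135,160,80,100,6,"pics/top5c.png")
crop("pics/scene5.png",130,130,90,110,5,"pics/scene5d.png")
E
```

```text
12.48 [0.6176 0.2886 0.0468] [ 0.76 -0.84  0.92] 0.0208
13.39 [0.6174 0.2886 0.047 ] [ 0.45 -0.17 -0.42] 0.0499
14.16 [0.6166 0.2883 0.139 ] [-0.17 -0.88  0.21] 0.0498
16.44 [ 0.4671 -0.3326  0.1799] [-0.27  0.52 -0.02] 0.0502
```

View pics/scene5c.png

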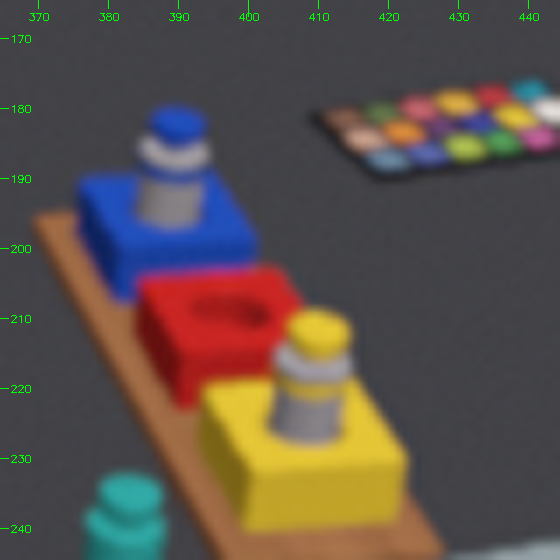

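View pics/top5c.png

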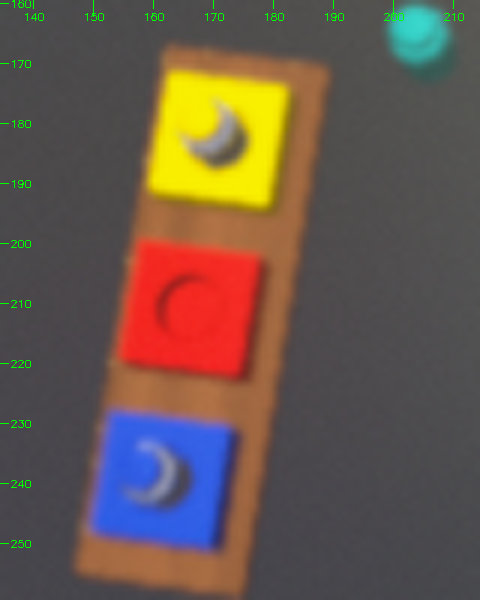

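View pics/scene5d.png

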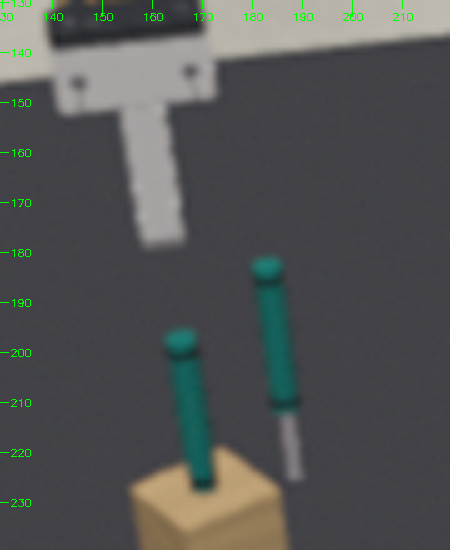

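```bash
python3 - <<'E'
from h import *
y=[.4665,-.3333]
for z in(.18,.19,.2,.205): print(z,(proj("scene",[y[0]+.03,y[1],z])[0]-[130,130]+.5)*5)
g=manip.line_to([*y,.08],v=.12,guard=6); print(g); st()
manip.grip(0,5); st(); 
manip.grip(0,40); st()
shot(6)
crop("pics/scene6.png",130,150,90,95,6,"pics/scene6d.png")
E
```

```text
0.18 [174.20559647 302.1672392 ]
0.19 [171.29030074 284.37888546]
0.2 [168.34727209 266.42373465]
0.205 [166.86523213 257.3828641 ]
False
17.52 [ 0.4671 -0.3339  0.0809] [ 0.1  -0.53  0.07] 0.0503
18.15 [ 0.4666 -0.3334  0.0802] [ 0.26 -0.64  0.8 ] 0.0156
18.37 [ 0.4667 -0.3334  0.0802] [ 0.37 -0.13  0.7 ] 0.0157
```

View pics/scene6d.png

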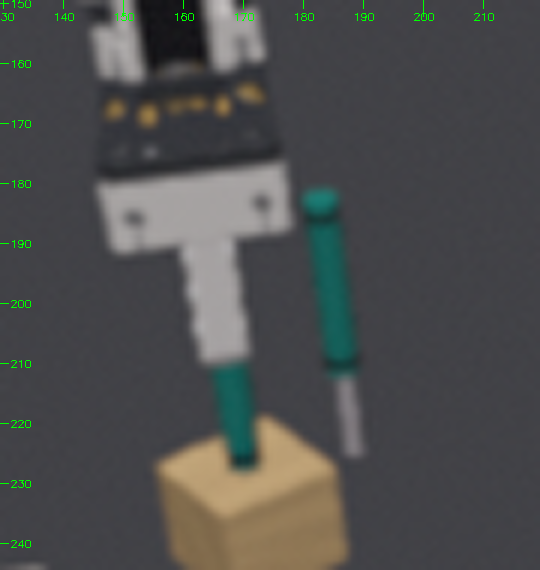

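```bash
python3 - <<'E'
from h import *
y=[.4665,-.3333]; h=[.4975,-.0530]
manip.line_to([*y,.16],v=.1); st()
manip.move_ptp([*h,.155],dq(0)); st()
manip.line_to([*h,.130],v=.1,guard=5); manip.pause(.2); st()
shot(7)
crop("pics/scene7.png",235,155,100,90,6,"pics/scene7d.png");crop("pics/top7.png",230,165,100,90,6,"pics/top7d.png")
for z in(.042,.054,.1):
    print(z,(proj("scene",[*h,z])[0]-[235,155]+.5)*6,(proj("top",[*h,z])[0]-[230,165]+.5)*6)
E
```

```text
19.42 [ 0.466  -0.3328  0.1591] [-0.33 -0.65 -0.99] 0.0154
20.51 [ 0.4977 -0.0539  0.155 ] [ 0.06 -0.42  0.43] 0.0151
21.11 [ 0.4981 -0.0534  0.1307] [ 0.83  0.99 -0.83] 0.0155
0.042 [244.31704908 392.68862703] [348.2891418  332.07796396]
0.054 [243.89396402 370.72646902] [348.72753658 328.29303345]
0.1 [242.23183235 284.46890986] [350.47807552 313.17696201]
```

View pics/scene7d.png

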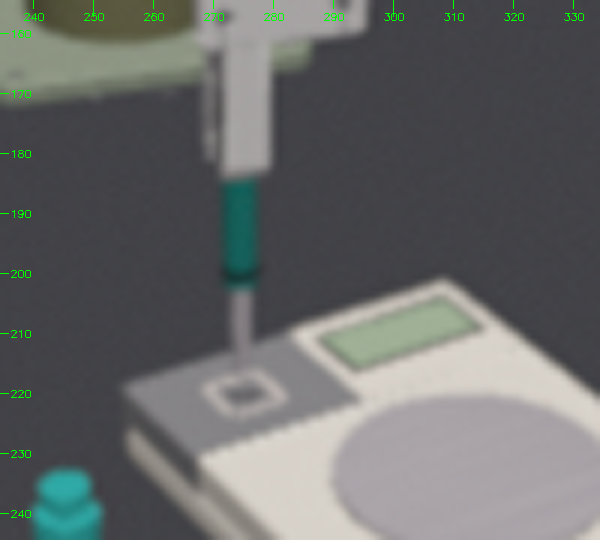

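View pics/top7d.png

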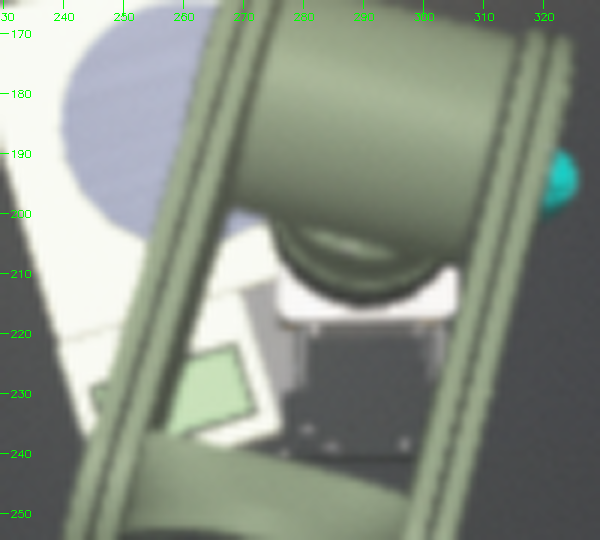

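```bash
python3 - <<'E'
from h import *
crop("pics/scene7.png",258,195,40,35,18,"pics/scene7e.png")
h=[.4975,-.0530]
for z in(.042,.054,.1): print(z,(proj("scene",[*h,z])[0]-[258,195]+.5)*18)
print((proj("scene",[h[0]+.003,h[1],.054])[0]-[258,195]+.5)*18)
E
```

```text
0.042 [318.95114725 458.0658811 ]
0.054 [317.68189206 392.17940707]
0.1 [312.69549706 133.40672957]
[322.64661608 402.30611555]
```

View pics/scene7e.png

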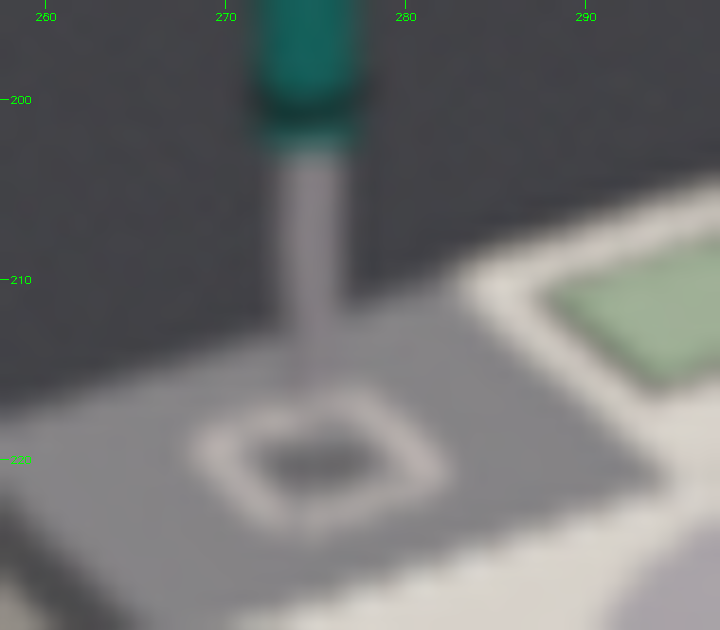

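```bash
python3 - <<'E'
from h import *
h=[.4977,-.0527]
for z in(.122,.115,.109):
    g=manip.line_to([*h,z],v=.04,guard=5); manip.pause(.15); print(g); st()
    if g: break
E
```

```text
False
21.71 [ 0.4978 -0.0527  0.122 ] [-0.75  0.7   0.28] 0.0152
False
22.18 [ 0.4978 -0.0527  0.115 ] [-0.19 -0.28 -0.14] 0.0151
False
22.63 [ 0.4977 -0.0527  0.109 ] [ 0.09  0.02 -0.15] 0.0153
```

```bash
python3 - <<'E'
from h import *
h=[.4977,-.0527]
z=.109
while z>.097:
    z-=.001
    manip.line_to([*h,z],v=.03); manip.pause(.1)
    f=np.mean([manip.read_contact_force() for _ in range(8)],0); print(round(z,4),np.round(manip.read_eef_pos(),4),np.round(f,2))
    if f[2]>12: break
print(manip.read_clock())
E
```

```text
0.108 [ 0.4977 -0.0527  0.108 ] [-0.79 -0.19 -0.86]
0.107 [ 0.4977 -0.0527  0.107 ] [-0.36  0.57 -0.34]
0.106 [ 0.4979 -0.0528  0.1062] [ 1.11 -0.62 -0.03]
0.105 [ 0.4979 -0.0528  0.1052] [-0.14 -0.25  1.27]
0.104 [ 0.4979 -0.0528  0.1042] [-0.44  0.08  1.59]
0.103 [ 0.4979 -0.0528  0.1032] [ 0.06 -0.03  3.24]
0.102 [ 0.4979 -0.0528  0.1022] [ 0.75 -0.27  3.54]
0.101 [ 0.4979 -0.0527  0.1011] [ 0.54 -0.55  4.91]
0.1 [ 0.4982 -0.0528  0.1009] [-0.5   1.29  8.37]
0.099 [ 0.4984 -0.053   0.1008] [-1.8   0.18 12.17]
26.1333
```

```bash
python3 - <<'E'
from h import *
manip.pause(.5); st()
shot(8); crop("pics/scene8.png",235,150,200,100,4,"pics/scene8d.png")
E
```

```text
26.63 [ 0.4984 -0.0529  0.1008] [-1.35  0.17 12.68] 0.0147
```

View pics/scene8d.png

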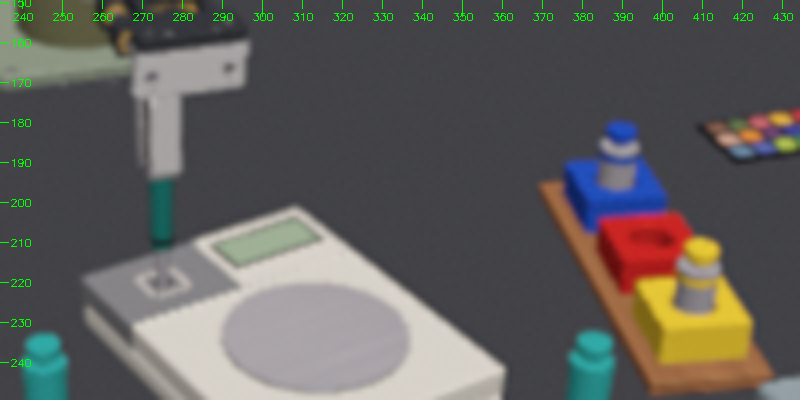

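```bash
python3 - <<'E'
from h import *
print(proj("scene",[.4977,-.0527,.071])); st()
manip.sign_off()
E
```

```text
[[275.17254834 211.06023197]]
26.73 [ 0.4984 -0.0529  0.1008] [-2.29  0.13 12.  ] 0.0152
the job is handed in; nothing more can be done
```

I finished the job and handed it in at about 26.7 s, with the button held down.

- **Weight:** I lowered the yellow weight into the yellow slot until it touched the floor, then let it go. Both cameras afterwards showed it standing upright there.
- **Stylus and button:** I took the stylus from the wooden stand, the farther of the two look-alikes. I put its tip through the deck hole and pressed the button. The push force rose from about 1 N to 5 N over 5 mm, then climbed steeply at the hard stop.
- **Last checks:** The arm was holding about 12 N downward with the stylus still gripped (15 mm finger opening). In the last camera view the handle's shoulder was where it should be for a fully pressed button.
- **What disagreed:** The visible fingertips sat about 25 mm higher than the stated TCP. As a result I gripped the weight by its knob and the stylus near the top of its handle. Neither grip showed any sign of slipping.
- **Not checked closely:** In the views I took, the other weights and loose objects looked untouched. I did not check the right-hand ones (lens, brush, photo scale, red weight) again at the end.

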